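# Show the next repair on the chest by pointing

## Task

Show the apprentice the next repair by pointing straight down with the fingertips: first at the bare spot on the drawer that has lost its pull, then at the spare pull on the blue mat that matches the brass ones on the chest, and last at the middle of the screwdriver's handle. Each time stay centred over the thing with the fingertips about 3 cm above it for at least two seconds, and finish still pointing at the screwdriver's handle. Touch and move nothing at all, and come down over none of the other pulls or tools on the way.

Things in the scene. Friction and masses are not known exactly. Their poses are not given: they have to be found in the camera images.
- chest: Small dark chest of three drawers on its back, fixed, 324 mm long (x), 186 mm wide (y), drawer fronts facing up 90 mm above the bench (end rails 94 mm); origin at the centre of its underside. Drawer middles at x = -90, 0 and 90 mm on its centre line: two carry brass pulls, one is bare (it varies). A jar and can (100 mm tall) stand beyond it, a 35 mm tall sanding block before it.
- bare_spot: The place on the drawer that has lost its pull: a pale round patch 30 mm across with a dark screw hole in the middle, in the centre of one drawer front; origin at its centre on the drawer front, 90 mm above the bench; its top is 1.5 mm higher.
- pull_a: Brass turned pull, 34 mm across at its head and 30 mm tall; origin at the centre of its underside, z up. Fixed on one of the drawers (underside 90 mm above the bench).
- pull_b: Brass turned pull, 34 mm across at its head and 30 mm tall; origin at the centre of its underside, z up. Fixed on another drawer (underside 90 mm above the bench).
- spare_brass: Loose spare brass turned pull, 34 mm across at its head and 30 mm tall; origin at the centre of its underside, z up. Same as those on the chest; stands on the blue mat with the other two spares.
- spare_black: Loose spare black turned pull, 34 mm across at its head and 30 mm tall; origin at the centre of its underside, z up. On the blue mat.
- spare_white: Loose spare white turned pull, 34 mm across at its head and 30 mm tall; origin at the centre of its underside, z up. On the blue mat.
- screwdriver: Screwdriver with a red handle and round steel shaft, 210 mm long. Lies flat; origin under the front end of the handle, its x axis along the tool towards the working end, z up; handle 100 mm long (from x = -100 to 0 mm), 24 mm wide, 20 mm thick. The tool lies on the cork mat.
- screwdriver_grip (a point): The middle of the screwdriver's red handle: 50 mm behind the handle's front end, half-way up, so 10 mm below the top of the handle.
- chisel: Chisel with a pale wooden handle and flat steel blade, 207 mm long. Lies flat; origin under the front end of the handle, its x axis along the tool towards the working end, z up; handle 100 mm long (from x = -100 to 0 mm), 24 mm wide, 20 mm thick. The tool lies on the cork mat.
- chisel_grip (a point): The middle of the chisel's handle: 50 mm behind the handle's front end, half-way up, so 10 mm below the top of the handle.
- brush: Flat brush with a dark wooden handle, steel band and yellow bristle block, 173 mm long. Lies flat; origin under the front end of the handle, its x axis along the tool towards the working end, z up; handle 100 mm long (from x = -100 to 0 mm), 24 mm wide, 20 mm thick. The tool lies on the cork mat.
- brush_grip (a point): The middle of the brush's handle: 50 mm behind the handle's front end, half-way up, so 10 mm below the top of the handle.

How it is judged:
By the outcome, as a careful person would: the job done as asked, in the order asked, and still so for the second after the job is handed in, with the robot touching nothing.
It also fails if it takes over 56 s, if anything falls off the work surface, if the arm or the gripper's body presses on something with over 40 N, if the wrist force passes 120 N, or if a joint passes its speed limit or range.

## Robot

A 6-joint arm with a two-finger parallel gripper is mounted at the origin on the work surface. World frame = base frame: x ahead of the robot, y to its left, z up, the work surface at z = 0. Lengths are in m, angles in rad, forces in N, time in s.
With the tool pointing down it reaches from about 0.3 to 0.85 m from the base axis. Payload 5.4 kg.
Tool frame: the origin (TCP) lies midway between the tips of the shut fingers; the grasp point (between the pads) lies 19 mm behind it (ctrl.hold_point_z is the distance from the TCP to the grasp point, in m); y points along the fingers, x is the direction in which the jaws open and shut, and the axes are right-handed (so a half turn about y gives the same grasp; the last joint's range is limited). The gripper opens to 85 mm and grips with 20 to 120 N. Pads are 22 mm wide; open, the fingers measure 114 mm over their backs; the gripper's body (76 mm by 85 mm) begins 54 mm behind the grasp point. The pads swing forward as they close: fully open they stand 13 mm farther back than shut.
Start: joints at [-1.372, 0.158, 1.597, -0, 1.386, -0.21], TCP at [0.229, -0.528, 0.231] pointing down, gripper open.
Joint ranges: [-2.91, 2.91], [-0.94, 2.29], [0.18, 2.7], [-1.29, 4.43], [0.17, 2.64], [-3, 3]. Speed limits (rad/s): [2.57, 2.57, 3.14, 3.14, 3.14, 3.14].

## Interface

Orientations are given as a unit quaternion [x, y, z, w].
In Python, from bench import ctrl gives the robot as it stands.
- The arm moves only by the shell command python3 -m crank 'ROWS' [FORCE]. ROWS is JSON, one flat list of numbers, 5 for each row, row after row: the shift along the tool's x, y, z normalised to -1 to 1, where 1 is 0.25 m, then the turn about the tool's y normalised to -1 to 1, where 1 is 360 degrees, then the gripper command: -1 is fully open, 1 is shut, values between are in proportion. A call has 1 to 12 rows; each row is the pose to reach, as a shift and turn from the pose measured when the call began, along the tool's axes at that moment, turning the shorter way round; what a row does not reach only later rows make up. A row lasts 1/8 s, in which the tool goes at most 62.5 mm and 10.7 degrees, less where a joint would pass 70% of its speed; a pose out of reach is approached as far as the arm can. A call with a number of a shift or a turn outside -1 to 1 is refused whole. A call with a gripper value outside its range is refused whole. The fingers move at their own pace and stop on an object; FORCE is the grip in N (left out, the last holds). Time passes only in rows, so rows that repeat a pose let the fingers close. It gives the time, the measured TCP pose, the force and the opening at its end, in the units of the state.
- ctrl.sense(): the state, without advancing time (a new reading comes with each control period).
- ctrl.camera(name): name is "scene" or "side" or "wrist"; returns a dict with "pixels" (400x640x3 uint8, red, green, blue), "fx", "fy", "cx", "cy" (pixels), "extrinsics" (4x4, takes a point from world to camera coordinates); the wrist camera has in their place "hand_eye" (4x4, takes a point from camera to tool coordinates, whose origin is the TCP and whose axes are the tool frame's). Camera axes: x right, y up, looking along -z (the intrinsics and any distortion apply to the point x, -y, -z); pixel columns grow to the right and rows downward; lengths in m; the calibration is good to about 2 mm. The wrist camera is an equidistant fisheye: a pixel r from the principal point sees the ray r / f radians off the axis. A picture is of the moment at which its call begins: read the wrist's pose just before it. There is no depth.
- ctrl.job_done(): hands the job in, once; it reports no verdict.
Trained networks look in a picture, given as the dict that the camera call returned (one of the last four; its "shot" number tells which), for a name from the list of things; names that differ only in an ending like _2 or _b are one class to them, and where a whole thing is asked for, a point or a joint stands for the part that bears it (a point fixed in the world has none). Each returns a list of dicts, best first, with "p" (0 to 1); they miss things now and then, are a little off and sometimes report something else, mostly with a low value. They report only what shows in the picture. A call takes as long as a camera call.
- ctrl.spot_in(picture, name): "xy" ([column, row] as shares, 0 to 1, of the picture: columns of its width, rows of its height, amid what is visible of it).
- ctrl.silhouettes(picture, name): "mask" (400x640 bool, what is visible of it) and "xy" ([column, row] as shares, 0 to 1, of the picture: columns of its width, rows of its height, amid what is visible of it).
- ctrl.spot_point(picture, name): "xy" ([column, row] as shares, 0 to 1, of the picture: columns of its width, rows of its height: a listed point, or the origin of a listed thing).
The state is a dict: "t": time; "q": joint angles; "qvel": joint speeds; "joint_efforts": joint torques, N m; "ee_pos": TCP position; "eef_rot": TCP orientation; "contact_force": force on the tool from outside, world axes, zero at the start; "torque": the same for the moment, N m; "gripper_width": finger opening in m.
Only numpy, scipy, OpenCV 4.12 (cv2) and the standard library are available. Lean on these libraries where they do the work, as an engineer would, in place of code of your own. Each camera call takes 0.05 s, during which the arm holds its last target.

## Working session

There is one attempt and no reset: what is moved stays moved. The work goes in short steps, Python scripts to look and compute and a shell command to move; the robot and the scene stay as the last step left them, time stands still between calls to the robot, and variables do not carry over. Pictures are saved under pics/ and viewed, and the job is handed in when it is done.

```bash
ls; mkdir -p pics
python3 - <<'E'
from bench import ctrl
import cv2, numpy as np, pickle
s=ctrl.sense(); print(s['t'],s['ee_pos'],s['eef_rot'],s['gripper_width'])
for n in ['scene','side','wrist']:
    c=ctrl.camera(n); cv2.imwrite(f'pics/{n}0.png',c['pixels'][:,:,::-1]); print(n,{k:v for k,v in c.items() if k!='pixels'})
    for th in ['bare_spot','pull_a','spare_brass','spare_black','spare_white','screwdriver_grip','chisel_grip','brush_grip']:
        print(th,[(np.round(np.array(d['xy'])*[640,400],1).tolist(),round(d['p'],2)) for d in ctrl.spot_point(c,th)][:4])
    pickle.dump((c,s),open(f'{n}0.pkl','wb'))
print(ctrl.sense()['t'])
E
```

```text
pics
0.0 [ 0.22840498 -0.52703008  0.23028797] [-0.59059295  0.38858524 -0.38762036  0.59156736] 0.0855883958561079
scene {'fx': 492.92130531277456, 'fy': 492.92130531277456, 'cx': 316.53681356888865, 'cy': 193.61519834634836, 'extrinsics': array([[ 0.86097895,  0.50846139,  0.01350052, -0.48924201],
       [-0.36897789,  0.60608173,  0.70464193,  0.13184648],
       [ 0.35010079, -0.61166326,  0.70943462, -1.26437353],
       [ 0.        ,  0.        ,  0.        ,  1.        ]]), 'shot': 1}
bare_spot [([191.6, 312.3], 0.69), ([292.9, 195.4], 0.48)]
pull_a [([336.8, 208.9], 0.63), ([373.2, 223.1], 0.62)]
spare_brass [([192.6, 312.7], 0.56)]
spare_black [([226.6, 282.7], 0.54)]
spare_white [([290.9, 196.3], 0.68), ([237.2, 328.5], 0.56), ([375.7, 224.1], 0.23)]
screwdriver_grip [([339.5, 144.6], 0.87)]
chisel_grip [([323.0, 159.6], 0.65)]
brush_grip [([292.4, 195.3], 0.7), ([349.3, 131.9], 0.67)]
side {'fx': 396.39665802254, 'fy': 396.39665802254, 'cx': 311.80896223769355, 'cy': 199.72410301313874, 'extrinsics': array([[-0.82190782, -0.56951053, -0.01119313,  0.46300641],
       [ 0.
[... 420 characters left out ...]
r_grip [([266.4, 318.5], 0.69)]
chisel_grip [([288.1, 300.3], 0.94)]
brush_grip [([238.9, 346.8], 0.89)]
wrist {'fx': 309.70691628693146, 'fy': 309.70691628693146, 'cx': 320.483274003347, 'cy': 193.03565582957341, 'hand_eye': array([[ 9.99999713e-01,  6.97688148e-04, -2.96132462e-04,
        -1.65513179e-05],
       [-4.89711788e-04,  2.96551043e-01, -9.55016879e-01,
        -1.42999580e-01],
       [-5.78485567e-04,  9.55016750e-01,  2.96551300e-01,
         7.54569164e-02],
       [ 0.00000000e+00,  0.00000000e+00,  0.00000000e+00,
         1.00000000e+00]]), 'shot': 3}
bare_spot []
pull_a []
spare_brass []
spare_black []
spare_white []
screwdriver_grip []
chisel_grip []
brush_grip []
1.35
```

View pics/scene0.png

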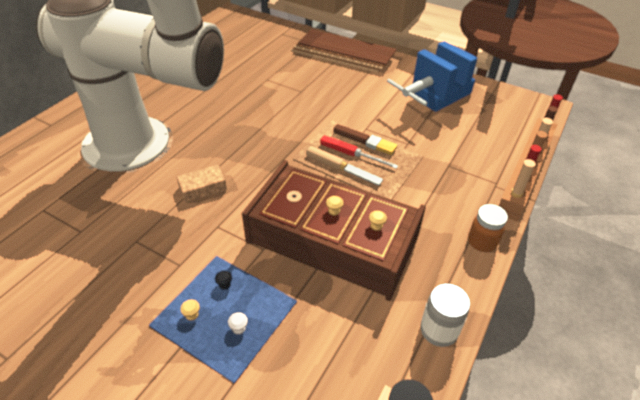

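View pics/side0.png

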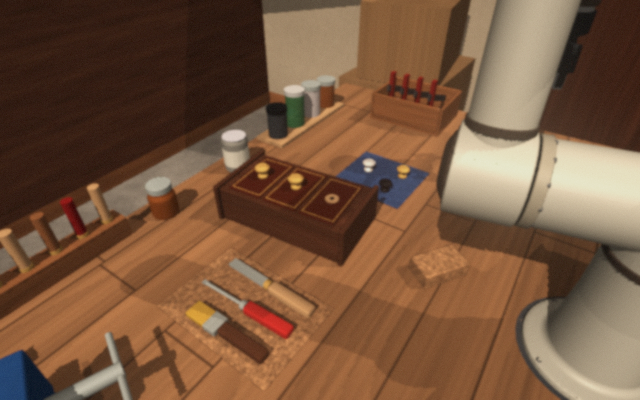

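```bash
cat > h.py <<'E'
import pickle, numpy as np
from scipy.optimize import least_squares
from scipy.spatial.transform import Rotation as R
C={n:pickle.load(open(f'{n}0.pkl','rb'))[0] for n in ['scene','side']}
def proj(c,X):
    E=c['extrinsics']; p=E[:3,:3]@X+E[:3,3]
    return np.array([c['cx']+c['fx']*p[0]/-p[2], c['cy']+c['fy']*(-p[1])/-p[2]])
def onz(c,uv,z):
    E=c['extrinsics']; d=np.array([(uv[0]-c['cx'])/c['fx'],-(uv[1]-c['cy'])/c['fy'],-1])
    d=E[:3,:3].T@d; o=-E[:3,:3].T@E[:3,3]
    return o+d*(z-o[2])/d[2]
E
python3 - <<'E'
from h import *
s=pickle.load(open('scene0.pkl','rb'))[1]; print(R.from_quat(s['eef_rot']).as_matrix().round(3))
pts={'bare':((292.9,195.4),(330.7,198.8),.0915),'p1':((336.8,208.9),(299.2,188.4),.09),'p2':((373.2,223.1),(263.7,175.2),.09),
'sbrass':((192.6,312.7),(402.8,174.9),0),'sblack':((226.6,282.7),(385.5,192.9),0),'swhite':((237.2,328.5),(364.1,169.6),0),
'sd':((339.5,144.6),(266.4,318.5),.01),'ch':((323,159.6),(288.1,300.3),.01),'br':((349.3,131.9),(239,346.8),.01)}
for n,(a,b,z) in pts.items():
    print(n,onz(C['scene'],a,z).round(4),onz(C['side'],b,z).round(4))
    r=least_squares(lambda X:np.r_[proj(C['scene'],X)-a,proj(C['side'],X)-b],[.4,0,.1]);print('   tri',r.x.round(4),r.fun.round(1))
E
```

```text
[[ 0.398 -0.     0.918]
 [-0.918  0.002  0.398]
 [-0.002 -1.     0.   ]]
bare [ 0.5189 -0.014   0.0915] [ 0.5199 -0.01    0.0915]
   tri [ 0.5195 -0.0122  0.0902] [ 0.7 -0.   0.8  0. ]
p1 [0.6134 0.0008 0.09  ] [ 0.5994 -0.0047  0.09  ]
   tri [ 0.6078 -0.0024  0.0889] [-3.3  0.3 -3.6 -0.3]
p2 [0.6924 0.0045 0.09  ] [ 0.699  -0.0009  0.09  ]
   tri [0.6942 0.0024 0.0934] [ 0.5 -0.1  0.6  0.1]
sbrass [ 0.4742 -0.2948  0.    ] [ 0.4779 -0.3109  0.    ]
   tri [ 0.4765 -0.298   0.007 ] [-0.8 -0.2 -1.2  0.2]
sblack [ 0.487  -0.2091  0.    ] [ 0.48   -0.2106  0.    ]
   tri [ 0.4839 -0.2093 -0.0015] [-1.3 -0.2 -1.6  0.2]
swhite [ 0.565  -0.2783  0.    ] [ 0.5778 -0.2757  0.    ]
   tri [ 0.5696 -0.2778  0.0027] [ 2.   0.2  3.1 -0.3]
sd [0.4779 0.2675 0.01  ] [0.4824 0.2583 0.01  ]
   tri [0.4801 0.2611 0.0152] [-0.4  0.1 -0.3 -0. ]
ch [0.471  0.1956 0.01  ] [0.4748 0.2048 0.01  ]
   tri [0.4736 0.2017 0.0072] [ 2.1 -0.2  1.6  0.1]
br [0.4749 0.3266 0.01  ] [0.4844 0.327  0.01  ]
   tri [0.4805 0.3273 0.0132] [ 2.1 -0.4  1.3  0.2]
```

The scene view shows the bare patch at (293,196) on the drawer nearest the robot. The spare brass pull is at (190,309), black at (223,279) and white at (237,322). The red screwdriver handle is at (340,146), between the chisel (323,159) and the brush (350,132). The side view agrees: bare (331,199), spare brass (403,171), screwdriver (266,320). I'll refine these with masks.

Run:
```python
from h import *
import cv2
def blob(n,cond,box):
    im=C[n]['pixels']; hsv=cv2.cvtColor(im,cv2.COLOR_RGB2HSV).astype(int)
    m=cond(hsv); b=np.zeros(m.shape,bool); x0,y0,x1,y1=box; b[y0:y1,x0:x1]=1
    k,l,st,ce=cv2.connectedComponentsWithStats((m&b).astype(np.uint8)); i=1+st[1:,4].argmax()
    return ce[i],st[i],l==i
red=lambda h:((h[...,0]<8)|(h[...,0]>172))&(h[...,1]>150)&(h[...,2]>90)
yel=lambda h:(h[...,0]>12)&(h[...,0]<35)&(h[...,1]>90)&(h[...,2]>110)
pale=lambda h:(h[...,1]<150)&(h[...,2]>130)
def rep(name,f,bs,bd,z):
    a,sa,ma=blob('scene',f,bs); b,sb,mb=blob('side',f,bd)
    print(name,a.round(1),sa,b.round(1),sb)
    print('  ',onz(C['scene'],a,z).round(4),onz(C['side'],b,z).round(4))
    r=least_squares(lambda X:np.r_[proj(C['scene'],X)-a,proj(C['side'],X)-b],[.4,0,.1]);print('   tri',r.x.round(4),r.fun.round(1))
    return ma,mb
rep('bare',pale,(278,182,308,210),(318,188,345,210),.0915)
rep('brass',yel,(175,292,207,325),(392,160,413,184),.02)
rep('p1',yel,(322,192,348,218),(285,168,308,193),.11)
rep('p2',yel,(363,206,392,233),(250,158,276,182),.11)
ma,mb=rep('sd',red,(310,125,365,165),(225,285,305,345),.012)
for n,m in(('scene',ma),('side',mb)):
    v,u=np.nonzero(m); P=np.array([onz(C[n],(x,y),.012)[:2] for x,y in zip(u,v)]); c=P.mean(0); w,V=np.linalg.eigh(np.cov((P-c).T)); d=V[:,1]; t=(P-c)@d; print(n,d.round(3),np.ptp(t),(c+d*(t.max()+t.min())/2).round(4),np.ptp((P-c)@V[:,0]))
o=[];
for n in('scene','side'):
    im=C[n]['pixels'][:,:,::-1]
    for b in ([(270,170,310,210),(170,290,210,330),(300,115,400,190)] if n=='scene' else [(310,180,350,220),(385,155,425,195),(200,260,320,370)]):
        o.append(cv2.resize(im[b[1]:b[3],b[0]:b[2]],(260,260),interpolation=cv2.INTER_CUBIC))
cv2.imwrite('pics/crops.png',np.vstack([np.hstack(o[:3]),np.hstack(o[3:])]))
```

```text
bare [294.7 195.6] [285 188  23  15 200] [331.5 198.2] [325 194  14   9  86]
   [ 0.5224 -0.0127  0.0915] [ 0.5198 -0.0127  0.0915]
   tri [ 0.5211 -0.0128  0.0909] [-0.5  0.  -0.5 -0. ]
brass [190.  309.1] [181 300  19  20 288] [403.6 169.5] [397 160  16  19 164]
   [ 0.476  -0.2991  0.02  ] [ 0.4766 -0.307   0.02  ]
   tri [ 0.4766 -0.3006  0.023 ] [-0.6 -0.1 -0.9  0.2]
p1 [334.2 204.3] [326 195  18  21 272] [294.8 180.5] [285 173  19  18 213]
   [ 0.6113 -0.0077  0.11  ] [ 0.608  -0.0012  0.11  ]
   tri [ 0.6103 -0.0049  0.1069] [ 0.2 -0.   0.2  0. ]
p2 [376.9 219.7] [369 210  18  21 260] [261.6 169.5] [254 162  16  17 195]
   [ 0.7008 -0.0009  0.11  ] [0.6976 0.0056 0.11  ]
   tri [0.7002 0.002  0.107 ] [ 0.2 -0.   0.2  0. ]
sd [338.2 144.9] [320 135  38  21 391] [268.3 319.3] [243 301  51  38 860]
   [0.4768 0.2624 0.012 ] [0.4775 0.2587 0.012 ]
   tri [0.477  0.2598 0.0137] [-0.4  0.1 -0.3 -0. ]
scene [-1.     0.004] 0.10154318834513237 [0.4763 0.2625] 0.04287656425934551
side [-1.    -0.005] 0.10601191039119055 [0.4811 0.2587] 0.03226530191400684
```

View pics/crops.png

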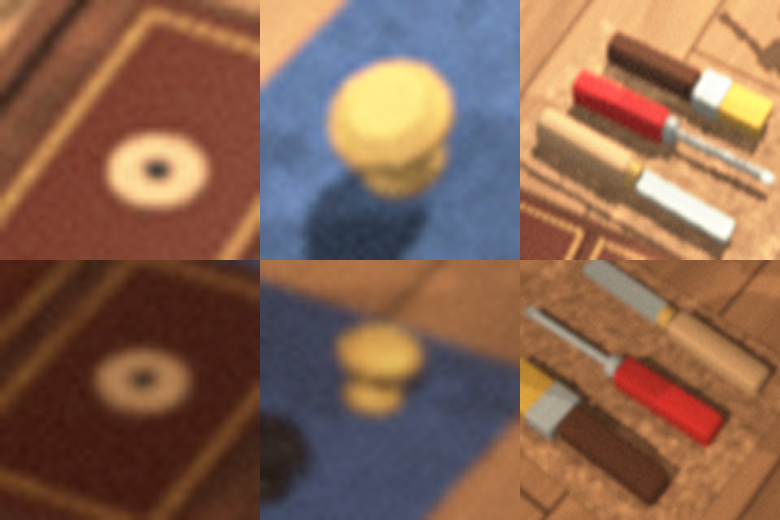

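```bash
python3 -m crank '[-0.07,0,0.1,0,1, -0.2,0,0.26,0,1, -0.35,0,0.46,0,1, -0.5,0,0.66,0,1, -0.63,0,0.84,0,1, -0.7,0,0.93,0,1, -0.71,0,0.95,0,1, -0.71,0,0.95,0,1]'
cat >> h.py <<'E'
def to(t):
    from bench import ctrl
    s=ctrl.sense(); M=R.from_quat(s['eef_rot']).as_matrix(); p=np.array(s['ee_pos'])
    print('t',s['t'],'pos',p.round(4),'w',round(s['gripper_width'],4),'down',M[:,1].round(3),'q',np.round(s['q'],2),'F',np.round(s['contact_force'],1)); print('shift units',(M.T@(np.array(t)-p)/.25).round(3), 'err mm',((np.array(t)-p)*1000).round(1))
E
python3 -c "
from h import *; to([.521,-.013,.23])"
```

```text
t: 2.35
ee_pos: [0.3759, -0.2708, 0.2314]
eef_rot: [0.591, -0.388, 0.388, -0.591]
contact_force: [0.2, -0.6, -0.7]
gripper_width: 0.0
t 2.35 pos [ 0.3759 -0.2708  0.2314] w 0.0 down [-0.    -0.001 -1.   ] q [-0.89 -0.14  1.9  -0.    1.38  0.28] F [ 0.2 -0.6 -0.7]
shift units [-0.715  0.005  0.943] err mm [145.1 257.8  -1.4]
```

```bash
python3 -m crank '[-0.07,0,0.1,0,1, -0.2,0,0.26,0,1, -0.35,0,0.46,0,1, -0.5,0,0.66,0,1, -0.63,0,0.84,0,1, -0.7,0,0.92,0,1, -0.715,0,0.943,0,1, -0.715,0,0.943,0,1, -0.715,0,0.943,0,1]'
cat >> h.py <<'E'
def wrist(tag):
    from bench import ctrl; import cv2
    s=ctrl.sense(); c=ctrl.camera('wrist'); pickle.dump((c,s),open(f'w{tag}.pkl','wb')); cv2.imwrite(f'pics/w{tag}.png',c['pixels'][:,:,::-1]); return c,s
def wz(c,s,uv,z):
    d=np.array([uv[0]-c['cx'],uv[1]-c['cy']]); r=np.hypot(*d); th=r/c['fx']
    ray=np.array([np.sin(th)*d[0]/r,-np.sin(th)*d[1]/r,-np.cos(th)])
    H=c['hand_eye']; M=R.from_quat(s['eef_rot']).as_matrix()
    o=M@H[:3,3]+s['ee_pos']; w=M@H[:3,:3]@ray
    return o+w*(z-o[2])/w[2]
E
python3 -c "
from h import *; to([.521,-.013,.1215]); wrist(1)"
```

```text
t: 3.48
ee_pos: [0.5208, -0.0145, 0.2312]
eef_rot: [0.591, -0.388, 0.389, -0.59]
contact_force: [-0.1, 0.0, -0.3]
gripper_width: -0.0002
t 3.475 pos [ 0.5208 -0.0145  0.2312] w -0.0002 down [-0.    -0.001 -1.   ] q [-0.26  0.02  1.75 -0.    1.38  0.9 ] F [-0.1  0.  -0.3]
shift units [-0.005  0.439  0.003] err mm [   0.2    1.5 -109.7]
```

View pics/w1.png

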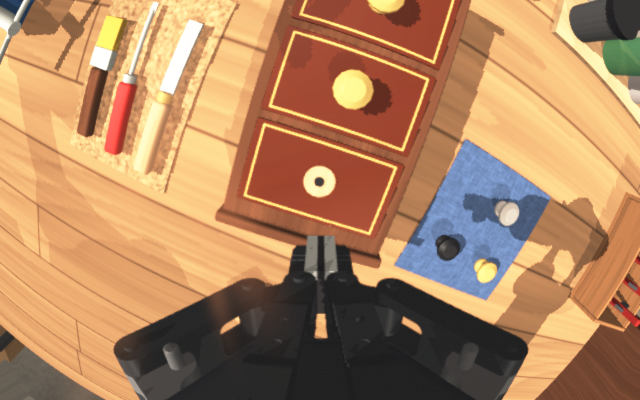

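The wrist view shows the bare spot at (319,182), just ahead of the shut fingertips. The spare brass pull is at (486,270) and the screwdriver's handle runs from about (129,80) to (112,152).

Run:
```python
from h import *
import cv2
c,s=pickle.load(open('w1.pkl','rb'))
im=c['pixels']; h=cv2.cvtColor(im,cv2.COLOR_RGB2HSV).astype(int)
pale=(h[...,1]<150)&(h[...,2]>130); yel=(h[...,0]>12)&(h[...,0]<35)&(h[...,1]>90)&(h[...,2]>110);red=((h[...,0]<8)|(h[...,0]>172))&(h[...,1]>150)&(h[...,2]>90)
for n,m,b,z in [('bare',pale,(300,160,340,203),.0915),('brass',yel,(470,255,500,287),.022),('sd',red,(98,70,142,160),.016),('p1',yel,(325,62,380,115),.115)]:
    k=np.zeros(m.shape,bool);k[b[1]:b[3],b[0]:b[2]]=1
    _,l,st,ce=cv2.connectedComponentsWithStats((m&k).astype(np.uint8)); i=1+st[1:,4].argmax()
    print(n,ce[i].round(1),st[i],wz(c,s,ce[i],z).round(4))
    if n=='sd':
        v,u=np.nonzero(l==i); P=np.array([wz(c,s,q,z)[:2] for q in zip(u,v)]); print((P.max(0)+P.min(0))/2,np.ptp(P,axis=0))
```

```text
bare [318.9 180.9] [303 165  33  33 777] [ 0.5199 -0.0135  0.0915]
brass [485. 270.] [474 259  23  24 389] [ 0.4763 -0.299   0.022 ]
sd [119.6 117.6] [ 105   82   32   73 1279] [0.4789 0.2579 0.016 ]
[0.47679595 0.25885831] [0.10096723 0.03303382]
p1 [352.7  89. ] [ 332   69   42   41 1308] [ 0.6092 -0.0055  0.115 ]
```

```bash
python3 -m crank '[-0.005,0.05,0.003,0,1, -0.005,0.13,0.003,0,1, -0.005,0.22,0.003,0,1, -0.005,0.31,0.003,0,1, -0.005,0.38,0.003,0,1, -0.005,0.42,0.003,0,1, -0.005,0.437,0.003,0,1, -0.005,0.439,0.003,0,1, -0.005,0.439,0.003,0,1, -0.005,0.439,0.003,0,1, -0.005,0.439,0.003,0,1, -0.005,0.439,0.003,0,1]'
python3 -c "
from h import *; to([.5205,-.013,.1215]); wrist(2)"
```

```text
t: 5.03
ee_pos: [0.5211, -0.013, 0.1216]
eef_rot: [0.591, -0.388, 0.389, -0.59]
contact_force: [0.5, -0.3, 0.3]
gripper_width: -0.0
t 5.025 pos [ 0.5211 -0.013   0.1216] w -0.0 down [ 0.    -0.001 -1.   ] q [-0.26  0.13  1.85 -0.    1.15  0.91] F [ 0.5 -0.3  0.3]
shift units [-0.001  0.001 -0.002] err mm [-0.6  0.  -0.1]
```

View pics/w2.png

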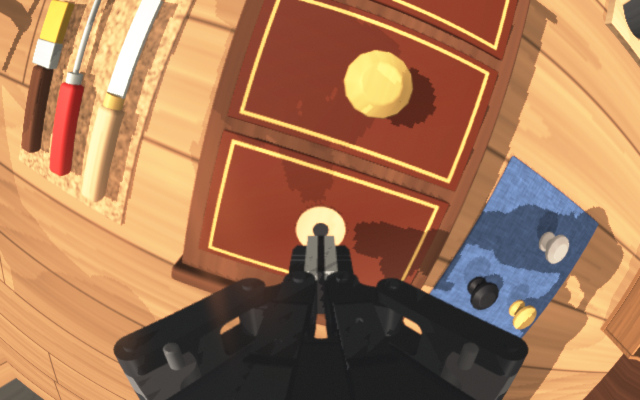

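The wrist view shows the shut fingertips at (320,232) over the bare patch, whose visible centre is about (320,230). They're centred, so I hold here, then rise.

```bash
python3 -m crank '[0,0,0,0,1,0,0,0,0,1,0,0,0,0,1,0,0,0,0,1,0,0,0,0,1,0,0,0,0,1,0,0,0,0,1,0,0,0,0,1,0,0,0,0,1,0,0,0,0,1,0,0,0,0,1,0,0,0,0,1]' && python3 -m crank '[0,0,0,0,1,0,0,0,0,1,0,0,0,0,1,0,0,0,0,1,0,0,0,0,1,0,0,0,0,1,0,0,0,0,1,0,0,0,0,1,0,0,0,0,1,0,0,0,0,1,0,0,0,0,1,0,0,0,0,1]' && python3 -m crank '[0,-0.05,0,0,1,0,-0.15,0,0,1,0,-0.25,0,0,1,0,-0.35,0,0,1,0,-0.42,0,0,1,0,-0.435,0,0,1,0,-0.435,0,0,1]'
python3 -c "
from h import *; to([.4765,-.300,.23])"
```

```text
t: 6.58
ee_pos: [0.521, -0.013, 0.1216]
eef_rot: [0.591, -0.388, 0.389, -0.59]
contact_force: [0.6, -0.3, -0.1]
gripper_width: 0.0
t: 8.07
ee_pos: [0.521, -0.013, 0.1216]
eef_rot: [0.591, -0.388, 0.389, -0.59]
contact_force: [0.1, 0.8, -0.4]
gripper_width: 0.0002
t: 8.95
ee_pos: [0.5208, -0.0128, 0.2299]
eef_rot: [0.591, -0.389, 0.389, -0.59]
contact_force: [-0.2, -0.1, -0.8]
gripper_width: 0.0002
t 8.95 pos [ 0.5208 -0.0128  0.2299] w 0.0002 down [-0.001 -0.001 -1.   ] q [-0.26  0.02  1.75 -0.    1.37  0.91] F [-0.2 -0.1 -0.8]
shift units [ 0.985  0.001 -0.618] err mm [-4.430e+01 -2.872e+02  1.000e-01]
```

```bash
python3 -m crank '[0.1,0,-0.06,0,1, 0.25,0,-0.157,0,1, 0.45,0,-0.282,0,1, 0.65,0,-0.408,0,1, 0.82,0,-0.514,0,1, 0.94,0,-0.59,0,1, 0.985,0,-0.618,0,1, 0.985,0,-0.618,0,1, 0.985,0,-0.618,0,1]'
python3 -c "
from h import *; to([.4765,-.300,.06]); wrist(3)"
```

```text
t: 10.07
ee_pos: [0.4767, -0.2987, 0.2298]
eef_rot: [0.591, -0.389, 0.388, -0.591]
contact_force: [0.1, 0.0, -0.6]
gripper_width: -0.0003
t 10.075 pos [ 0.4767 -0.2987  0.2298] w -0.0003 down [-0.001  0.    -1.   ] q [-0.77  0.13  1.63 -0.    1.38  0.39] F [ 0.1  0.  -0.6]
shift units [ 0.005  0.679 -0.002] err mm [  -0.2   -1.3 -169.8]
```

View pics/w3.png

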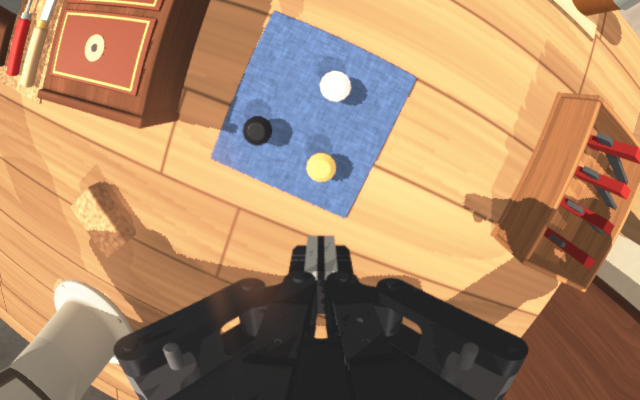

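The brass spare is at (321,167), directly ahead of the fingertips. Black is at (257,130) and white at (335,86).

```bash
python3 - <<'E'
from h import *
import cv2
c,s=pickle.load(open('w3.pkl','rb'))
h=cv2.cvtColor(c['pixels'],cv2.COLOR_RGB2HSV).astype(int)
m=(h[...,0]>12)&(h[...,0]<35)&(h[...,1]>90)&(h[...,2]>110)
k=np.zeros(m.shape,bool);k[148:186,302:340]=1
_,l,st,ce=cv2.connectedComponentsWithStats((m&k).astype(np.uint8)); i=1+st[1:,4].argmax()
print(ce[i],st[i],wz(c,s,ce[i],.025).round(4))
E
python3 -m crank '[0.005,0.05,-0.002,0,1, 0.005,0.15,-0.002,0,1, 0.005,0.28,-0.002,0,1, 0.005,0.42,-0.002,0,1, 0.005,0.54,-0.002,0,1, 0.005,0.62,-0.002,0,1, 0.005,0.66,-0.002,0,1, 0.005,0.675,-0.002,0,1, 0.005,0.675,-0.002,0,1, 0.005,0.675,-0.002,0,1]'
python3 -c "
from h import *; to([.4765,-.300,.061]); wrist(4)"
```

```text
[321.22826087 166.76708075] [307 153  29  29 644] [ 0.4759 -0.2999  0.025 ]
t: 11.38
ee_pos: [0.4772, -0.3006, 0.0621]
eef_rot: [0.591, -0.388, 0.388, -0.591]
contact_force: [0.2, 0.4, -0.1]
gripper_width: 0.0001
t 11.375 pos [ 0.4772 -0.3006  0.0621] w 0.0001 down [ 0.    -0.001 -1.   ] q [-0.78  0.32  1.76 -0.    1.06  0.39] F [ 0.2  0.4 -0.1]
shift units [-0.003  0.005 -0.002] err mm [-0.7  0.6 -1.1]
```

View pics/w4.png

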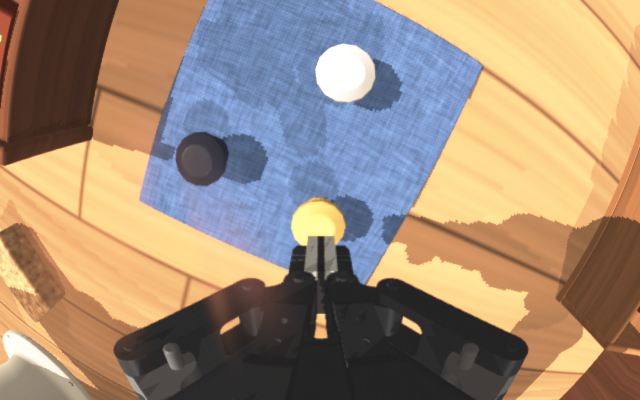

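The fingertips (320,238) are over the brass pull, whose head shows around (318,222). I hold, then rise.

```bash
python3 -m crank '[-0.003,0.005,-0.002,0,1,-0.003,0.005,-0.002,0,1,-0.003,0.005,-0.002,0,1,-0.003,0.005,-0.002,0,1,-0.003,0.005,-0.002,0,1,-0.003,0.005,-0.002,0,1,-0.003,0.005,-0.002,0,1,-0.003,0.005,-0.002,0,1,-0.003,0.005,-0.002,0,1,-0.003,0.005,-0.002,0,1,-0.003,0.005,-0.002,0,1,-0.003,0.005,-0.002,0,1]' && python3 -m crank '[0,0,0,0,1,0,0,0,0,1,0,0,0,0,1,0,0,0,0,1,0,0,0,0,1,0,0,0,0,1,0,0,0,0,1,0,0,0,0,1,0,0,0,0,1,0,0,0,0,1,0,0,0,0,1,0,0,0,0,1]' && python3 -m crank '[0,-0.05,0,0,1,0,-0.15,0,0,1,0,-0.3,0,0,1,0,-0.45,0,0,1,0,-0.58,0,0,1,0,-0.65,0,0,1,0,-0.68,0,0,1,0,-0.68,0,0,1]'
python3 -c "
from h import *; to([.43,-.02,.23])"
```

```text
t: 12.92
ee_pos: [0.4764, -0.3001, 0.0608]
eef_rot: [0.591, -0.388, 0.388, -0.591]
contact_force: [0.4, 0.3, 0.5]
gripper_width: 0.0001
t: 14.42
ee_pos: [0.4764, -0.3001, 0.0609]
eef_rot: [0.591, -0.388, 0.388, -0.591]
contact_force: [-0.5, -0.2, 0.6]
gripper_width: 0.0
t: 15.42
ee_pos: [0.4761, -0.2997, 0.2303]
eef_rot: [0.591, -0.388, 0.388, -0.591]
contact_force: [0.6, -0.5, 0.2]
gripper_width: 0.0
t 15.425 pos [ 0.4761 -0.2997  0.2303] w 0.0 down [-0.    -0.001 -1.   ] q [-0.78  0.13  1.63 -0.    1.38  0.39] F [ 0.6 -0.5  0.2]
shift units [-1.10e+00  1.00e-03  2.75e-01] err mm [-46.1 279.7  -0.3]
```

```bash
python3 -m crank '[-0.1,0,0.03,0,1, -0.25,0,0.07,0,1, -0.45,0,0.12,0,1, -0.65,0,0.17,0,1, -0.82,0,0.21,0,1, -0.92,0,0.24,0,1, -0.95,0,0.25,0,1, -0.95,0,0.25,0,1]'
python3 -c "
from h import *; to([.45,.11,.23])"
```

```text
t: 16.42
ee_pos: [0.4389, -0.057, 0.2295]
eef_rot: [0.592, -0.388, 0.388, -0.591]
contact_force: [0.3, -0.4, -0.3]
gripper_width: -0.0005
t 16.425 pos [ 0.4389 -0.057   0.2295] w -0.0005 down [-0.001 -0.001 -1.   ] q [-0.4  -0.2   1.95 -0.    1.39  0.76] F [ 0.3 -0.4 -0.3]
shift units [-0.595 -0.003  0.307] err mm [ 11.1 167.    0.5]
```

```bash
python3 -m crank '[-0.07,0,0.04,0,1, -0.2,0,0.1,0,1, -0.35,0,0.18,0,1, -0.48,0,0.25,0,1, -0.57,0,0.3,0,1, -0.595,0,0.31,0,1, -0.595,0,0.31,0,1]'
python3 -c "
from h import *; to([.4775,.2595,.2])"
```

```text
t: 17.3
ee_pos: [0.451, 0.1095, 0.2291]
eef_rot: [0.592, -0.388, 0.388, -0.59]
contact_force: [0.2, -0.3, 0.1]
gripper_width: -0.0003
t 17.3 pos [0.451  0.1095 0.2291] w -0.0003 down [-0.002 -0.001 -1.   ] q [-0.02 -0.13  1.9  -0.    1.38  1.14] F [ 0.2 -0.3  0.1]
shift units [-0.509  0.116  0.336] err mm [ 26.5 150.  -29.1]
```

```bash
python3 -m crank '[-0.07,0,0.04,0,1, -0.2,0,0.13,0,1, -0.33,0,0.22,0,1, -0.44,0,0.29,0,1, -0.5,0,0.33,0,1, -0.509,0,0.336,0,1, -0.509,0,0.336,0,1, -0.509,0,0.336,0,1]'
python3 - <<'E'
from h import *
import cv2
to([.4775,.2595,.05]); c,s=wrist(5)
h=cv2.cvtColor(c['pixels'],cv2.COLOR_RGB2HSV).astype(int)
m=((h[...,0]<8)|(h[...,0]>172))&(h[...,1]>150)&(h[...,2]>90)
_,l,st,ce=cv2.connectedComponentsWithStats(m.astype(np.uint8))
for i in range(1,len(st)):
    if st[i,4]>300:
        v,u=np.nonzero(l==i)
        for z in (.02,.016):
            P=np.array([wz(c,s,q,z)[:2] for q in zip(u,v)]); print(ce[i],st[i],z,P.mean(0).round(4),((P.max(0)+P.min(0))/2).round(4),np.ptp(P,axis=0).round(4))
E
```

```text
t: 18.3
ee_pos: [0.4776, 0.2586, 0.2289]
eef_rot: [0.592, -0.389, 0.388, -0.59]
contact_force: [0.6, -0.2, -0.4]
gripper_width: -0.0001
t 18.3 pos [0.4776 0.2586 0.2289] w -0.0001 down [-0.002 -0.001 -1.   ] q [ 0.27  0.08  1.69 -0.    1.38  1.44] F [ 0.6 -0.2 -0.4]
shift units [-0.004  0.716  0.003] err mm [-1.000e-01  9.000e-01 -1.789e+02]
[569.39508197  95.24098361] [543  43  82 112 610] 0.02 [ 0.7227 -0.0291] [ 0.7363 -0.068 ] [0.1169 0.1911]
[569.39508197  95.24098361] [543  43  82 112 610] 0.016 [ 0.7247 -0.0327] [ 0.7385 -0.0721] [0.1182 0.1933]
[582.05877773  99.25885559] [ 552   54   68   93 2569] 0.02 [ 0.732  -0.0542] [ 0.7365 -0.0698] [0.0956 0.1599]
[582.05877773  99.25885559] [ 552   54   68   93 2569] 0.016 [ 0.7341 -0.0581] [ 0.7386 -0.0739] [0.0967 0.1617]
[547.55792683 159.66158537] [515 114  92 102 656] 0.02 [ 0.6198 -0.0364] [ 0.6238 -0.0771] [0.1156 0.1904]
[547.55792683 159.66158537] [515 114  92 102 656] 0.016 [ 0.6206 -0.0401] [ 0.6247 -0.0813] [0.117  0.1926]
[319.93757293 163.03383897] [ 297  122   48   82 1714] 0.02 [0.479  0.2598] [0.4774 0.2599] [0.0988 0.0257]
[319.93757293 163.03383897] [ 297  122   48   82 1714] 0.016 [0.4782 0.2595] [0.4766 0.2596] [0.1   0.026]
[560.11949686 166.58211041] [ 526  125   76   85 2862] 0.02 [ 0.6224 -0.0637] [ 0.6245 -0.0793] [0.0956 0.1593]
[560.11949686 166.58211041] [ 526  125   76   85 2862] 0.016 [ 0.6233 -0.0677] [ 0.6254 -0.0835] [0.0967 0.1612]
[514.73856209 228.1372549 ] [482 189  91  86 459] 0.02 [ 0.5078 -0.039 ] [ 0.5088 -0.0873] [0.1075 0.1906]
[514.73856209 228.1372549 ] [482 189  91  86 459] 0.016 [ 0.5073 -0.0428] [ 0.5083 -0.0916] [0.1087 0.1927]
[529.8552482  235.95149678] [ 492  199   81   70 2639] 0.02 [ 0.5086 -0.0739] [ 0.5111 -0.0878] [0.0923 0.1577]
[529.8552482  235.95149678] [ 492  199   81   70 2639] 0.016 [ 0.5082 -0.078 ] [ 0.5107 -0.0921] [0.0934 0.1595]
```

View pics/w5.png

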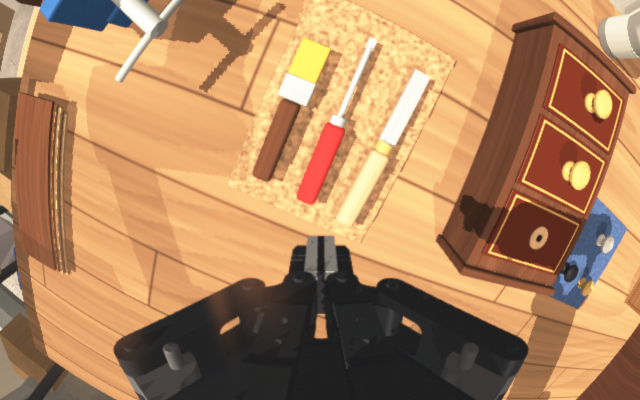

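The red handle is centred at (320,163), straight ahead of the fingertips and between the brush and the chisel. Measured middle is (0.477, 0.260).

```bash
python3 -m crank '[-0.004,0.05,0.003,0,1, -0.004,0.15,0.003,0,1, -0.004,0.28,0.003,0,1, -0.004,0.42,0.003,0,1, -0.004,0.55,0.003,0,1, -0.004,0.64,0.003,0,1, -0.004,0.69,0.003,0,1, -0.004,0.712,0.003,0,1, -0.004,0.712,0.003,0,1, -0.004,0.712,0.003,0,1, -0.004,0.712,0.003,0,1]'
python3 -c "
from h import *; to([.4775,.2597,.05]); wrist(6)"
```

```text
t: 19.73
ee_pos: [0.4781, 0.2599, 0.0517]
eef_rot: [0.591, -0.388, 0.388, -0.591]
contact_force: [-0.8, 0.0, 0.6]
gripper_width: 0.0003
t 19.725 pos [0.4781 0.2599 0.0517] w 0.0003 down [-0.    -0.001 -1.   ] q [ 0.28  0.29  1.82 -0.    1.03  1.44] F [-0.8  0.   0.6]
shift units [-0.     0.007 -0.003] err mm [-0.6 -0.2 -1.7]
```

View pics/w6.png

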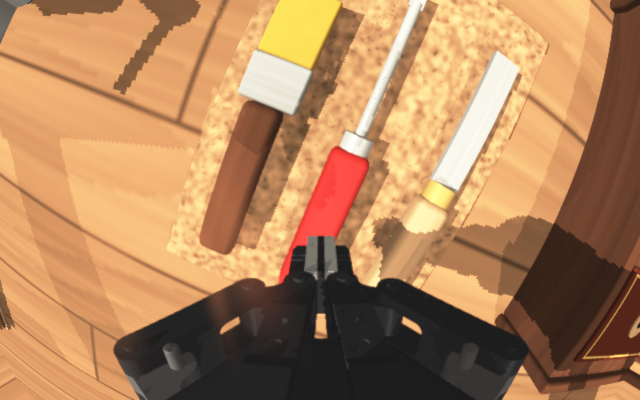

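The fingertips (320,238) are over the red handle, its front end about 50 mm ahead at (350,150). I hold, then hand in.

```bash
python3 -m crank '[0,0.005,-0.002,0,1,0,0.005,-0.002,0,1,0,0.005,-0.002,0,1,0,0.005,-0.002,0,1,0,0.005,-0.002,0,1,0,0.005,-0.002,0,1,0,0.005,-0.002,0,1,0,0.005,-0.002,0,1,0,0.005,-0.002,0,1,0,0.005,-0.002,0,1,0,0.005,-0.002,0,1,0,0.005,-0.002,0,1]' && python3 -m crank '[0,0,0,0,1,0,0,0,0,1,0,0,0,0,1,0,0,0,0,1,0,0,0,0,1,0,0,0,0,1,0,0,0,0,1,0,0,0,0,1,0,0,0,0,1,0,0,0,0,1,0,0,0,0,1,0,0,0,0,1]'
python3 - <<'E'
from h import *
from bench import ctrl
import cv2
for n in('scene','side'): cv2.imwrite(f'pics/{n}9.png',ctrl.camera(n)['pixels'][:,:,::-1])
to([.4775,.2597,.05])
E
```

```text
t: 21.28
ee_pos: [0.4775, 0.2597, 0.0503]
eef_rot: [0.591, -0.388, 0.388, -0.59]
contact_force: [-0.8, -0.4, 0.3]
gripper_width: 0.0002
t: 22.78
ee_pos: [0.4775, 0.2597, 0.0503]
eef_rot: [0.591, -0.388, 0.388, -0.59]
contact_force: [-0.9, -0.3, 0.7]
gripper_width: 0.0
t 22.875 pos [0.4776 0.2597 0.0503] w 0.0002 down [-0.001 -0.001 -1.   ] q [ 0.28  0.3   1.82 -0.    1.02  1.44] F [-0.5  0.5  0.4]
shift units [-0.     0.001 -0.   ] err mm [-0.1  0.  -0.3]
```

View pics/side9.png

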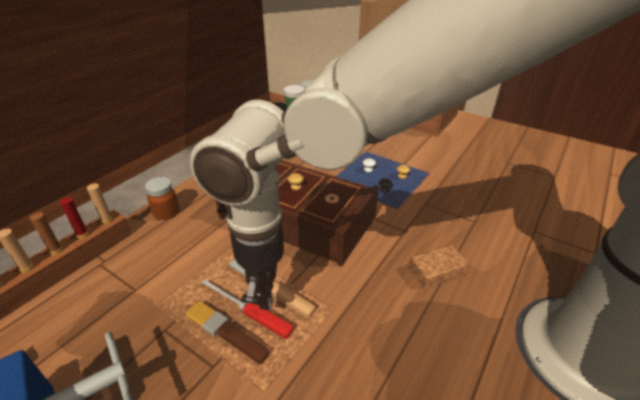

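The side view shows the fingertips at about (258,305), above the red handle at (268,319). Nothing has moved: the spares are still at (403,171), (385,187) and (369,165).

```bash
python3 -c "
from bench import ctrl; print(ctrl.job_done())"
```

```text
the job is handed in; nothing more can be done
None
```

I pointed with shut fingertips, straight down, at the three things in the order asked, and handed the job in while still pointing at the screwdriver's handle. It was handed in at about 23 s of the 56 s allowed.

| Target | Fingertip position (m) | Height above its top | Held for |
|---|---|---|---|
| Bare spot, on the drawer nearest the robot | (0.521, -0.013, 0.122) | about 3 cm | about 3 s |
| Spare brass pull | (0.476, -0.300, 0.061) | about 3 cm | about 3 s |
| Middle of the screwdriver's handle | (0.4775, 0.260, 0.050) | about 3 cm | about 3 s before hand-in |

- **Position checks:** The scene, side and wrist cameras placed each target within about 1–3 mm of each other. The exceptions were single-camera differences of 4–8 mm in y for the spare brass pull and the screwdriver, where I used the wrist view.
- **Contact checks:** Measured forces stayed at noise level (under 1 N). The last side picture shows the three spares and the tools where they were. I didn't view the last scene-camera picture, and the arm hid part of the chest in the side one.
- **Wrong reports:** The networks gave a few false finds, such as "bare_spot" on the spare brass pull and "spare_white" on the bare patch. I rejected these against the pictures.
- **Travel:** Between targets I moved at about 23 cm height. The way to the brass spare passed over the black one at that height, without coming down over it. The way to the screwdriver likewise crossed the chisel.

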